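# Lock the recipe stand's post at its length mark

## Task

Push the recipe stand's spring-loaded post in until the rubber mark ring on it is level with the tip of the steel index tongue on the clamp collar; then, while you keep holding the post there (its cross-foot gives a grip), swing the cam lever fully closed. Do not close the lever while the post is off its mark, do not disturb the can, jar and cup, and finish with the lever closed and the hand still holding the post with the ring at the tongue: do not let go.

Things in the scene. Friction and masses are not known exactly. Their poses are not given: they have to be found in the camera images.
- stand: recipe-book stand lying on its back in wooden cradles, fixed; origin on the work surface under the middle of the clamp collar's front face. -x points along the post to the cross-foot (towards the robot), +x to the grey tube and book desk, +y to the lever's side. Post axis 55 mm up; black collar 42 mm in diameter, 45 mm long, its lever ear out to 34 mm on +y, 70 mm high
- post (a joint): travel of the post (steel rod 22 mm in diameter) into the tube: 0 = sprung fully out (start), grows as it is pushed in, at most 0.10 m. A spring pushes it back out with about 4 to 6 N (the lever when closed does not relieve it here), so it must be kept held. A firm pinch drags when slid along the foot; eased to a loose straddle, the spring keeps the foot against the outer finger
- foot_center (a point): centre of the cross-foot on the post's outer end: an aluminium bar 16 mm thick along the post (x), 20 mm high (45 to 65 mm above the surface), from -139 to +139 mm along the stand's y; rubber caps on the last 11 mm, a black hub out to 17 mm either side of the middle. Can be pinched or straddled from above between these, and the hand can slide along it. Axes as the stand's
- mark_ring (a point): centre of the black rubber mark ring (29 mm in diameter, 6 mm wide) around the post, on the post axis, between 70 and 85 mm from the cross-foot (differs each time). Moves with the post; axes as the stand's
- index_tip (a point): tip of the steel index tongue (8 mm wide, 10 mm high, 21 mm to the stand's -y of the post axis) that sticks 12 mm out of the collar's face on the side away from the lever. The post is at its mark when ring centre and this tip have the same x in the stand's frame
- lever_pivot (a point): the cam lever's upright pivot, 24 mm to +y of the post axis and 6 mm behind the collar's face, 84 mm above the surface (lever half height)
- lever_tip (a point): free end of the black cam lever: a straight bar 165 mm long from the pivot, 10 mm wide, 14 mm high (77 to 91 mm above the surface, so it lies 12 mm higher than the cross-foot's top and reaches past it). Turns in the horizontal plane
- lever (a joint): angle of the cam lever: 0.36 to 0.44 at the start = open, its end splayed to the stand's +y; 0 = fully closed, parallel to the post. Friction of about 2 N at 90 mm from the pivot; stays where left. A finger astride the cross-foot, beyond the lever (at about +115 mm along y), sweeps it shut when slid along the foot towards the post
- can: food can, 74 mm in diameter, 110 mm high, bystander; origin at centre of its underside
- jar: small jar, 64 mm in diameter, 75 mm high, bystander; origin at centre of its underside
- cup: white cup, 80 mm in diameter, 85 mm high, bystander; origin at centre of its underside

How it is judged:
By the outcome, as a careful person would: the job done as asked, in the order asked, and still so for the second after the job is handed in, while the arm keeps its last pose, push and grip.
It also fails if it takes over 42 s, if anything falls off the work surface, if the arm or the gripper's body presses on something with over 40 N, if the wrist force passes 120 N, or if a joint passes its speed limit or range.

## Robot

A 6-joint arm with a two-finger parallel gripper is mounted at the origin on the work surface. World frame = base frame: x ahead of the robot, y to its left, z up, the work surface at z = 0. Lengths are in m, angles in rad, forces in N, time in s.
With the tool pointing down it reaches from about 0.375 to 0.9 m from the base axis. Payload 3.1 kg.
Tool frame: the origin (TCP) lies between the finger pads; the fingertips stand 17 mm ahead of it and the grasp point (between the pads) lies 2 mm behind it; z points along the fingers, y is the line along which they close (so a half turn about z gives the same grasp; the last joint's range is limited). The gripper opens to 87 mm and grips with 3 to 60 N. Pads are 19 mm wide; open, the fingers measure 117 mm over their backs; the gripper's body (75 mm by 190 mm) begins 51 mm behind the grasp point.
Start: joints at [-0.178, 0.527, 1.433, -0, 1.181, -0.178], TCP at [0.625, 0, 0.24] pointing down, gripper open.
Joint ranges: [-3.08, 3.08], [-0.75, 2.2], [0.22, 2.44], [-1.43, 4.57], [0, 2.65], [-2.85, 2.85]. Speed limits (rad/s): [2.79, 2.79, 3.14, 3.14, 3.14, 3.14].

## Interface

Orientations are given as a unit quaternion [w, x, y, z].
In Python, from bench import status, viewer, job gives the robot as it stands. The module is installed in compiled form; this text tells all that it offers.
- The arm moves only by the tool arm_command, never from a script. Its argument "commands" is a list of rows, each a list of 5 numbers: the shift along the tool's x, y, z in mm, then the turn about the tool's z in rad, then the finger opening in mm, from 0 to 87. A call has 1 to 20 rows; each row is the pose to reach, as a shift and turn from the pose commanded when the call began, along the tool's axes at that moment; what a row does not reach only later rows make up. A row lasts 1/10 s, in which the tool goes at most 50 mm and 8.59 degrees, less where a joint would pass 70% of its speed; a pose out of reach is approached as far as the arm can. A call with a gripper value outside its range is refused whole. The fingers move at their own pace and stop on an object; the grip force is fixed at half the most. Time passes only in rows, so rows that repeat a pose let the fingers close. It gives the time, the measured TCP pose, the force, the opening and the grip force at its end, in the units of the state.
- status.sense(): the state, without advancing time (a new reading comes with each control period).
- viewer.camera(name): name is "scene" or "side" or "wrist"; returns the picture (384x512x3 uint8, red, green, blue); there is no depth.
- viewer.calibration(name): a dict with "camera_matrix" (3x3 intrinsics, pixels), "dist_coeffs" ([k1, k2, p1, p2, k3] as OpenCV has them; the pictures are not rectified), "R" (3x3) and "t" (3): a world point X has camera coordinates R X + t; the wrist camera has in their place "mount" (4x4, takes a point from camera to tool coordinates, whose origin is the TCP and whose axes are the flange's). Camera axes: x right, y down, z forward; pixel columns grow to the right and rows downward; lengths in m; the calibration is good to about 2 mm. A picture is of the moment at which its call begins: read the wrist's pose just before it. calibration takes no time and is no camera call.
- job.sign_off(): hands the job in; it is judged then, once.
The state is a dict: "time": time; "joint_positions": joint angles; "joint_velocities": joint speeds; "joint_torque": joint torques, N m; "eef_pos": TCP position; "tcp_rot": TCP orientation; "force": force on the tool from outside, world axes, zero at the start; "moment": the same for the moment, N m; "opening": opening from 0.0 (shut) to 1.0 (fully open); "gripper_force": force on a finger pad.
Only numpy, scipy, OpenCV 4.12 (cv2) and the standard library are available. Lean on these libraries where they do the work, as an engineer would, in place of code of your own. Each camera call takes 0.05 s, during which the arm holds its last target. There are 200 camera calls.

## Working session

There is one attempt and no reset: what is moved stays moved. The work goes in short steps, Python scripts to look and compute and a tool call to move; the robot and the scene stay as the last step left them, time stands still between calls to the robot, and variables do not carry over. Pictures are saved under pics/ and viewed, at most 10 in all, crops included, and the job is handed in when it is done.

Besides the shell and the picture viewer there is one more tool, called after ">>>" as name(argument=value, ...), one argument or row to a line, values as JSON. arm_command: Moves the arm, as the interface text tells. Its arguments: {"type":"object","properties":{"commands":{"type":"array","items":{"type":"array","items":{"type":"number"}}}},"required":["commands"]}

```bash
mkdir -p pics; cat > h.py <<'E'
import numpy as np, cv2
from bench import status, viewer, job
def cal(n):
    c=viewer.calibration(n);K=np.array(c["camera_matrix"]);d=np.array(c["dist_coeffs"])
    if "mount" in c:
        s=status.sense();w,x,y,z=s["tcp_rot"]
        from scipy.spatial.transform import Rotation as Ro
        T=np.eye(4);T[:3,:3]=Ro.from_quat([x,y,z,w]).as_matrix();T[:3,3]=s["eef_pos"]
        M=np.linalg.inv(T@np.array(c["mount"]));R,t=M[:3,:3],M[:3,3]
    else: R,t=np.array(c["R"]),np.array(c["t"])
    return K,d,R,t
def ray(C,uv):
    K,d,R,t=C
    p=cv2.undistortPoints(np.array([[uv]],float),K,d)[0,0]
    v=R.T@np.array([p[0],p[1],1]);return -R.T@t,v/np.linalg.norm(v)
def onz(C,uv,z):
    o,v=ray(C,uv);return o+v*(z-o[2])/v[2]
def tri(rs):
    A=0;b=0
    for o,v in rs:
        P=np.eye(3)-np.outer(v,v);A=A+P;b=b+P@o
    X=np.linalg.solve(A,b);return X,[np.linalg.norm((np.eye(3)-np.outer(v,v))@(X-o)) for o,v in rs]
def proj(C,X):
    K,d,R,t=C
    return cv2.projectPoints(np.array(X,float).reshape(-1,1,3),cv2.Rodrigues(R)[0],t,K,d)[0][:,0]
E
python3 - <<'E'
from h import *
import pickle
s=status.sense();print(s)
im={};C={}
for n in ["scene","side","wrist"]:
    C[n]=cal(n);im[n]=viewer.camera(n)
    print(n,-C[n][2].T@C[n][3]); cv2.imwrite(f"pics/{n}0.png",im[n][:,:,::-1])
pickle.dump((im,C),open("v0.pkl","wb"))
E
```

```text
{'time': 0.0, 'joint_positions': array([-1.78478510e-01,  5.28467655e-01,  1.43390374e+00, -3.96826922e-05,
        1.18141628e+00, -1.78526359e-01]), 'joint_velocities': array([-0.00075421,  0.00096509, -0.00153973,  0.00103657, -0.00075056,
       -0.00126453]), 'joint_torque': array([-5.45745443e-04, -4.40045428e+01, -1.76593530e+01,  6.32597599e-02,
        5.83207863e-02, -1.53719384e-04]), 'eef_pos': array([6.24294132e-01, 1.59471132e-04, 2.38570240e-01]), 'tcp_rot': array([-8.91056997e-04,  7.07084098e-01,  7.07128612e-01, -6.41004828e-04]), 'force': array([0.16370416, 0.69870575, 0.15582222]), 'moment': array([ 0.05799914, -0.04444579,  0.01739706]), 'gripper_force': 0.0, 'opening': 1.0020923703289308}
scene [ 0.98994072 -0.3942489   1.03428787]
side [ 0.38913066 -0.62713809  0.87153934]
wrist [0.62504224 0.07867979 0.38411991]
```

View pics/scene0.png

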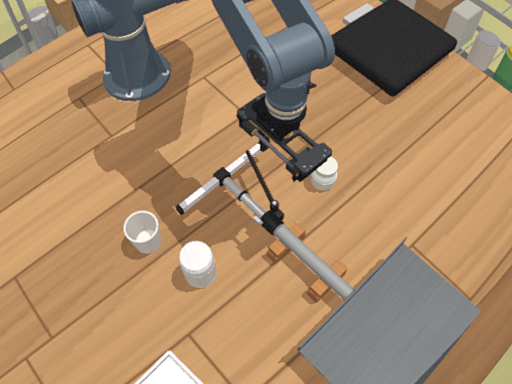

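View pics/side0.png

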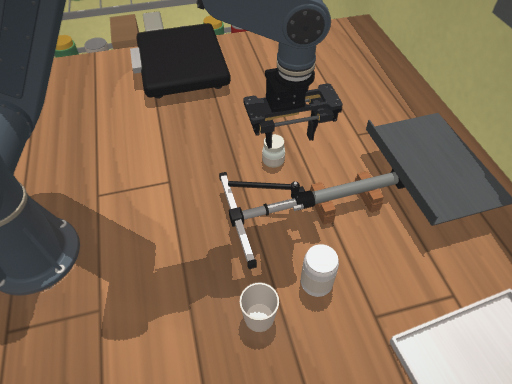

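View pics/wrist0.png

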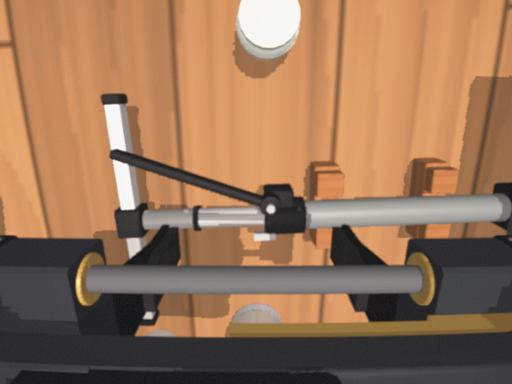

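The wrist view shows the foot cap at (115,98), hub (130,221), ring (196,217), tongue tip (254,237), lever tip (115,154), pivot (270,207) and jar (268,25). Scene view: caps at (180,210) and (264,146), hub (222,175), pivot about (275,206). Side view: caps at (224,177) and (252,262), hub (236,215), lever tip (230,184).

```bash
python3 - <<'E'
from h import *
import pickle
im,C=pickle.load(open("v0.pkl","rb"))
def T(n,**k):
    X,e=tri([ray(C[c],uv) for c,uv in k.items()]);print(n,(X*1000).round(1),(np.array(e)*1000).round(1))
T("capL",scene=(264,146),side=(224,177),wrist=(115,99))
T("capR",scene=(180,210),side=(252,262))
T("hub",scene=(222,175),side=(236,215),wrist=(131,221))
T("levtip",scene=(249,154),side=(230,184),wrist=(115,154))
T("pivot",scene=(276,205),side=(297,187),wrist=(270,207))
T("ring",scene=(241,193),side=(267,209),wrist=(197,217))
T("jar",scene=(325,163),side=(274,142),wrist=(268,17))
w=C["wrist"]
for n,uv,z in [("capL",(115,98),.055),("hub",(131,221),.065),("ring",(197,217),.065),("tong",(254,237),.06),("tubeEnd",(495,209),.06),("jar",(268,17),.075)]:
    print(n,(onz(w,uv,z)*1000).round(1))
for n,uv,z in [("can",(197,251),.11),("cup",(142,221),.085)]: print(n,(onz(C["scene"],uv,z)*1000).round())
c=im["wrist"][80:280,90:340,::-1];cv2.imwrite("pics/c1.png",cv2.resize(c,(750,600),interpolation=cv2.INTER_CUBIC))
E
```

```text
capL [483.5  81.   55.1] [4.9 1.9 3.7]
capR [ 493.  -185.5   58.5] [2.7 2.7]
hub [485.8 -52.9  62. ] [1.2 0.7 0.7]
levtip [490.1  27.5  83.1] [4.3 0.9 3.5]
pivot [643.  -25.   89.3] [3.8 2.6 3.8]
ring [559.2 -51.   60.6] [3.6 3.4 2.2]
jar [636.  148.8  79.3] [2.1 2.  0.2]
capL [480.3  79.7  55. ]
hub [486.4 -52.   65. ]
ring [560.6 -46.9  65. ]
tong [623.3 -73.2  60. ]
tubeEnd [898.8 -39.6  60. ]
jar [636.1 149.7  75. ]
can [ 623. -231.  110.]
cup [ 473. -276.   85.]
```

View pics/c1.png

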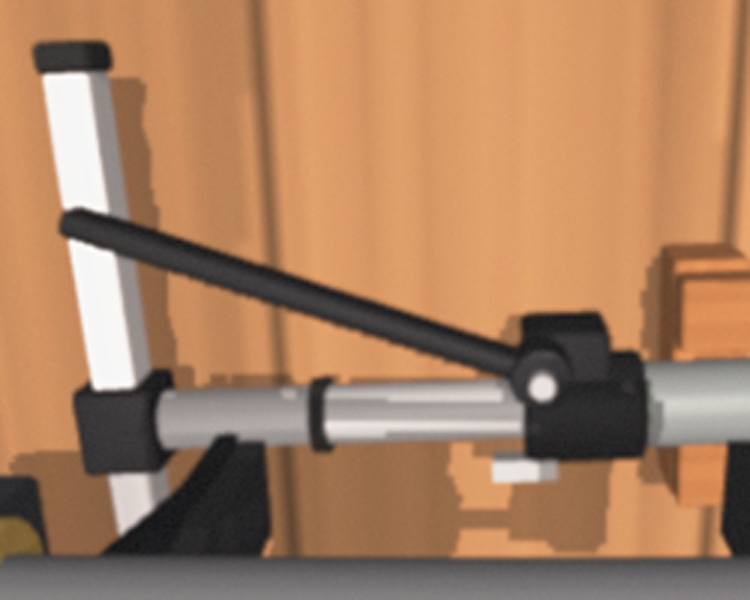

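The crop confirms the geometry: the lever crosses over the foot, the ring sits left of the tongue tip, and the stand is yawed about +0.035 rad. I'll go above the foot at +115 mm.

>>> arm_command(
  commands=[
    [12,-28,10,-0.01,50],
    [25,-56,30,-0.02,50],
    [38,-84,50,-0.03,50],
    [50,-112,70,-0.035,50],
    [63,-141,90,-0.035,50],
    [63,-141,90,-0.035,50],
    [63,-141,90,-0.035,50],
    [63,-141,90,-0.035,50],
  ],
)

```text
time: 0.95
eef_pos: [0.4861, 0.0626, 0.1502]
tcp_rot: [0.001, 0.695, 0.719, 0.001]
force: [0.2, -0.6, 0.2]
opening: 0.581
gripper_force: 0.0
```

```bash
python3 - <<'E'
from h import *
import pickle
im={};C={}
for n in ["scene","side","wrist"]:
    C[n]=cal(n);im[n]=viewer.camera(n)
pickle.dump((im,C),open("v1.pkl","wb"))
s=status.sense();print(s["eef_pos"],s["tcp_rot"],s["opening"])
a=cv2.resize(im["wrist"][:,:,::-1],(512,384))
b=cv2.resize(im["side"][150:280,200:330,::-1],(288,288),interpolation=cv2.INTER_CUBIC)
o=np.zeros((384,800,3),np.uint8);o[:,:512]=a;o[:288,512:]=b
cv2.imwrite("pics/w1.png",o)
E
```

```text
[0.48577435 0.06252555 0.15019962] [0.00110261 0.69484113 0.71916192 0.00084695] 0.572755922763389
```

View pics/w1.png

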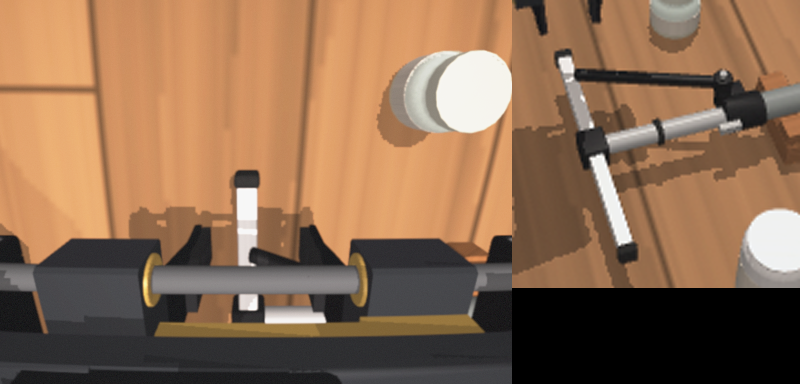

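The wrist shot shows the foot cap at about (247,180), the bar spanning columns 237–257 between the fingers, and the lever tip at (253,253), inside of the hand. In the side crop the ring is at crop (658,130) and the tongue tip at about (725,128).

```bash
python3 - <<'E'
from h import *
import pickle
im0,C0=pickle.load(open("v0.pkl","rb"));im,C=pickle.load(open("v1.pkl","rb"))
W0,W1,S,D=C0["wrist"],C["wrist"],C["scene"],C["side"]
f=lambda X:(X*1000).round(1)
X,e=tri([ray(W0,(115,95)),ray(W1,(247,172))]);print("cap outer top W0W1",f(X),f(np.array(e)))
for uv in [(247,215),(247,300)]: print("bar",f(onz(W1,uv,.065)))
print("levtip",f(onz(W1,(253,253),.09)))
# fine sub-images
g=cv2.cvtColor(im["wrist"],cv2.COLOR_RGB2GRAY);print(g[215,228:266])
# grip crops
a=cv2.resize(im["scene"][150:240,205:295,::-1],(400,400),interpolation=cv2.INTER_CUBIC)
b=cv2.resize(im["side"][170:230,220:320,::-1],(400,240),interpolation=cv2.INTER_CUBIC)
o=np.zeros((400,800,3),np.uint8);o[:,:400]=a;o[:240,400:]=b;cv2.imwrite("pics/c2.png",o)
E
```

```text
cap outer top W0W1 [479.4  83.1  51.6] [0.4 0.4]
bar [480.8  51.8  65. ]
bar [482.9 -27.5  65. ]
levtip [486.3  31.7  90. ]
[114 113 112 111 111 112 112 111 141 217 245 247 247 247 247 247 247 247
 247 247 247 247 247 247 247 247 247 248 233 169 122 114 113 113 113 112
 111 111]
```

View pics/c2.png

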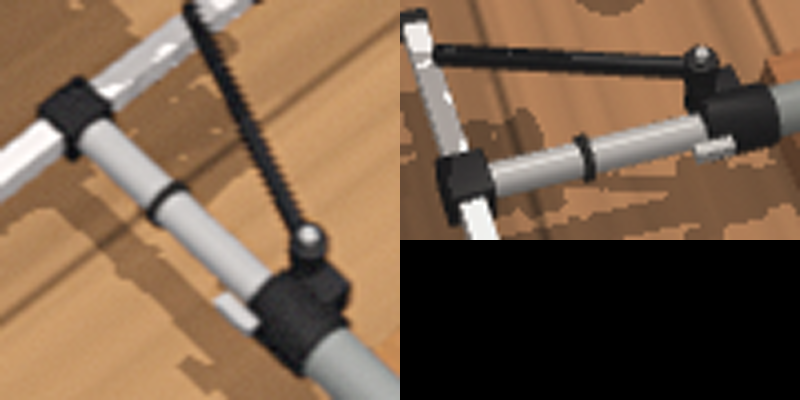

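Scene crop: ring at (168,203) and tongue tip at (222,300), i.e. scene pixels about (242.8,195.7) and (254.9,217.5). Side view: ring at (266.7,209.2) and tongue tip at (294.2,208). The foot line is at x≈480.5 and the TCP is at 485.8, so I'll shift −5 and descend astride the foot.

>>> arm_command(
  commands=[
    [-2,-5,20,0,50],
    [-2,-5,40,0,50],
    [-2,-5,60,0,50],
    [-2,-5,75,0,50],
    [-2,-5,85,0,50],
    [-2,-5,85,0,28],
    [-2,-5,85,0,28],
    [-2,-5,85,0,28],
    [-2,-5,85,0,28],
  ],
)

```text
time: 2.0
eef_pos: [0.4796, 0.0608, 0.0653]
tcp_rot: [0.001, 0.695, 0.719, 0.001]
force: [0.0, -0.4, 0.2]
opening: 0.348
gripper_force: 0.0
```

```bash
python3 - <<'E'
from h import *
import pickle
im0,C0=pickle.load(open("v0.pkl","rb"));im,C=pickle.load(open("v1.pkl","rb"))
W0,S,D=C0["wrist"],C["scene"],C["side"]
f=lambda X:(X*1000).round(1)
a=.035;ux=np.array([np.cos(a),np.sin(a),0])
# ring: visible point lies on cylinder r=14.5 about axis; tongue: triangulate
foot=np.array([.4845,-.053,.055])
def axial(cam,uv,r):
    o,v=ray(cam,uv); p=o-foot
    vp=v-ux*(v@ux); pp=p-ux*(p@ux)
    A=vp@vp;B=2*vp@pp;Cc=pp@pp-r*r;disc=max(B*B-4*A*Cc,0)
    t=(-B-disc**.5)/(2*A);return (p+v*t)@ux*1000
print("ring ax",axial(S,(242.4,195.3),.0145),axial(D,(266.4,208.9),.0145),axial(W0,(196.7,217),.0145))
X,e=tri([ray(S,(254.6,217.1)),ray(D,(294,207.6)),ray(W0,(254,237))]);print("tongue",f(X),f(np.array(e)),(X-foot)@ux*1000)
for n,c,uv in [("S",S,(254.6,217.1)),("D",D,(294,207.6)),("W",W0,(254,237))]:
    q=onz(c,uv,.058);print(n,f(q),(q-foot)@ux*1000)
s=status.sense();print(s["eef_pos"],s["opening"]*87,s["force"],s["gripper_force"])
E
```

```text
ring ax 81.14895192843898 74.53293318530291 76.7413256310074
tongue [624.9 -70.   65.7] [1.8 0.9 1.6] 139.73910013608509
S [623.9 -68.1  58. ] 138.75472185690202
D [627.3 -63.6  58. ] 142.3677757086474
W [623.3 -74.1  58. ] 137.99438555609277
[0.47963371 0.06080977 0.06528931] 30.267310993616242 [ 0.04711967 -0.39825254  0.2243215 ] 0.0
```

Travel needed is about 62 mm. I'll push most of the way, then look.

>>> arm_command(
  commands=[
    [0,4,0,0,24],
    [0,9,0,0,24],
    [0,15,0,0,24],
    [0,22,0,0,24],
    [0,29,0,0,24],
    [0,36,0,0,24],
    [0,43,0,0,24],
    [0,50,0,0,24],
    [0,55,0,0,24],
    [0,58,0,0,24],
    [0,58,0,0,24],
    [0,58,0,0,24],
  ],
)

```text
time: 3.2
eef_pos: [0.5353, 0.0631, 0.0644]
tcp_rot: [-0.001, 0.695, 0.719, -0.001]
force: [-4.7, -0.3, 3.5]
opening: 0.28
gripper_force: 2.6
```

```bash
python3 - <<'E'
from h import *
import pickle
im={};C={}
for n in ["scene","side"]:
    C[n]=cal(n);im[n]=viewer.camera(n)
pickle.dump((im,C),open("v2.pkl","wb"))
a=cv2.resize(im["scene"][155:235,215:295,::-1],(400,400),interpolation=cv2.INTER_CUBIC)
b=cv2.resize(im["side"][165:245,240:320,::-1],(400,400),interpolation=cv2.INTER_CUBIC)
cv2.imwrite("pics/c3.png",np.hstack([a,b]))
E
```

```text
(no output)
```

View pics/c3.png

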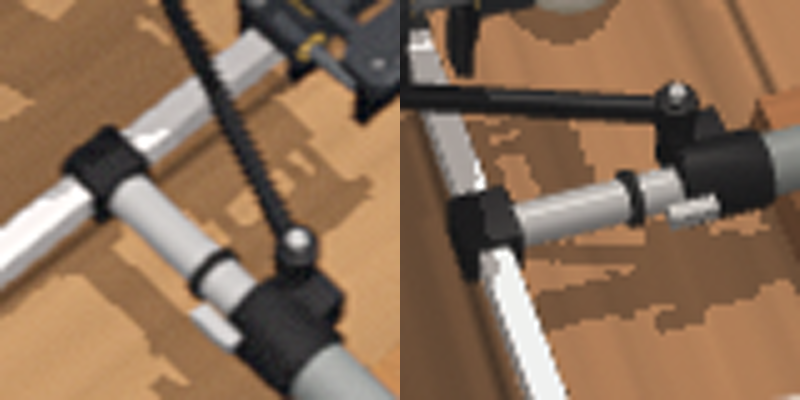

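Scene crop: ring centre at about (213,271) and tongue tip edge (205,303)–(190,318), so the ring is short of the tip. Side crop: ring at (630,198) and tongue tip end at (670,215). I'll measure the ring's silhouette ends numerically.

```bash
cat > gap.py <<'E'
from h import *
import pickle,sys
a=.035;ux=np.array([np.cos(a),np.sin(a),0]);uy=np.array([-np.sin(a),np.cos(a),0]);uz=np.array([0,0,1.])
O=np.array([.4845,-.053,.055])
def go(f,g,ringpx,tippx):
    im,C=pickle.load(open(f,"rb"))
    for n in ["scene","side"]:
        c=C[n];I=cv2.cvtColor(im[n],cv2.COLOR_RGB2GRAY);k=8
        x0,y0=int(ringpx[n][0])-16,int(ringpx[n][1])-16
        B=cv2.resize(I[y0:y0+32,x0:x0+32],None,fx=k,fy=k,interpolation=cv2.INTER_CUBIC)
        m=(B<75).astype(np.uint8)
        L,lab,st,ce=cv2.connectedComponentsWithStats(m)
        rc=(np.array(ringpx[n])-[x0,y0]+.5)*k
        ids=[i for i in range(1,L) if st[i,4]>150];
        i=min(ids,key=lambda i:np.linalg.norm(ce[i]-rc))
        yy,xx=np.where(lab==i);P=np.c_[(xx+.5)/k-.5+x0,(yy+.5)/k-.5+y0]
        q=proj(c,[O+.13*ux,O+.15*ux]);d=(q[1]-q[0])/np.linalg.norm(q[1]-q[0]);e=np.array([-d[1],d[0]])
        u,w=P@d,P@e;lo,hi=w.min(),w.max();r=(hi-lo)*.2
        ends=[np.mean(u[w<lo+r]),np.mean(u[w>hi-r])]
        cen=d*np.mean(ends)+e*(lo+hi)/2
        # ring centre on vertical plane through axis vs plane z: solve s, lateral dz along camera-perp
        def solve(px,off):  # s and lateral shift w along uy such that proj(O+s ux+w uy+off)=px
            o_,v=ray(c,px);b=o_-(O+off);A=np.c_[ux,uy,-v];return np.linalg.solve(A,b)[:2]*1000
        R=solve(cen,0*uz);T=solve(tippx[n],-.021*uy+.005*uz)
        print(n,"ring px",cen.round(1),"n",len(P)/64,"len",round(hi-lo,1),"s,w ring",R.round(1),"tip",T.round(1),"remaining",(T-R)[0].round(1))
E
python3 - <<'E'
from gap import *
go("v2.pkl",0,{"scene":(257.2,208.9),"side":(285.6,204.2)},{"scene":(253.9,216.6),"side":(293.6,206.8)})
im,C=pickle.load(open("v2.pkl","rb"))
I=cv2.cvtColor(im["scene"],cv2.COLOR_RGB2GRAY);print(I[212:228,249:266])
I=cv2.cvtColor(im["side"],cv2.COLOR_RGB2GRAY);print(I[196:214,282:306])
s=status.sense();print(s["eef_pos"],s["force"],s["opening"]*87)
E
```

```text
scene ring px [256.8 208.8] n 24.0625 len 11.8 s,w ring [ 1.254e+02 -1.000e-01] tip [1.374e+02 1.000e-01] remaining 12.0
side ring px [285.8 204.3] n 31.046875 len 11.8 s,w ring [127.4   1.9] tip [141.6   6.6] remaining 14.2
[[165 168 154 100  32  44 125 172 185 193 200 205 209 213 213 194 127]
 [169 169 170 144  57  48 107 150 166 180 193 201 209 213 198 129  57]
 [167 168 168 157 118  64  69 115 144 164 181 193 203 194 132  60  40]
 [142 163 165 164 158 144 132 142 129 140 165 182 185 149  61  44  49]
 [119 141 159 160 166 181 205 203 162 126 143 154 128  67  36  45  48]
 [116 118 136 165 194 214 215 213 200 162 125 112  65  35  40  45  50]
 [116 115 113 121 151 193 213 215 213 201 155  84  27  28  47  45  44]
 [113 116 112 114 121 137 181 211 215 214 195 132  56  24  29  36  43]
 [114 116 117 115 115 118 134 181 211 216 214 200 139  60  26  36  37]
 [120 116 118 115 116 118 118 134 182 212 214 216 200 140  52  30  35]
 [120 115 118 118 121 120 116 118 136 182 211 218 220 194  90  34  30]
 [117 119 118 117 120 121 122 119 118 126 165 204 198 128  44  27  39]
 [119 118 119 121 120 1
[... 1472 characters left out ...]
]
 [119 114 112 104  45  33  38 102 110 139 140 105 145 151 150 105 105 105
  102 105 102  87  47  82]
 [106 104 109  64  32  37  42 109  96  97  98  95  99 105 104 104 102 102
   70 118 103 133 132 131]
 [110 138 138 113  68  88  87  94  95  97  98  99 101 104 100  99  81  95
   94  96 135 133 132 129]
 [136 138 139 140 140 139 136  95  96  96  96  99 100  97  96  95  95  94
   94  97 134 132  92  90]
 [136 138 139 139 140 140 138  94  95  96  97  97  98  97  95  96  94  94
   95  94  94  93  93  93]
 [133 134 135 136 137 138 135  95  96  95  96  98  99  97  96  95  95  95
   95  94  94  94  94  92]]
[0.5353268  0.06310964 0.06445237] [-5.53039224 -0.37900718  3.92925594] 24.208563637895832
```

```bash
python3 - <<'E'
from gap import *
im,C=pickle.load(open("v2.pkl","rb"))
S,D=C["scene"],C["side"]
R,e1=tri([ray(S,(256.8,208.8)),ray(D,(285.8,204.3))])
for t in [((254,216.8),(293.5,206.4)),((254,216.8),(293.5,207.2)),((254,216.8),(293.3,208))]:
    T,e2=tri([ray(S,t[0]),ray(D,t[1])])
    d=(T-R)*1000;print((R*1000).round(1),(T*1000).round(1),np.array([d@ux,d@uy,d@uz]).round(1),e1[0]*1000,e2[0]*1000)
for s in [0.1255,.1275]:
  for dx in [12,13,14]:
    X=O+ux*(s+dx/1000);P=[X-.017*uy+.005*uz,X-.025*uy+.005*uz,X-.025*uy-.005*uz]
    print(s,dx,"scene",proj(S,P).round(1).tolist(),"side",proj(D,P).round(1).tolist())
E
```

```text
[610.9 -49.7  58.5] [624.9 -69.9  68.6] [ 13.3 -20.7  10.1] 0.35994338304331525 2.4468962621006782
[610.9 -49.7  58.5] [624.6 -69.8  66.5] [ 12.9 -20.6   8. ] 0.35994338304331525 1.6952260236167522
[610.9 -49.7  58.5] [623.9 -69.5  63.9] [ 12.3 -20.3   5.3] 0.35994338304331525 1.0898079988893628
0.1255 12 scene [[255.2, 215.6], [252.6, 217.7], [252.6, 219.6]] side [[292.4, 208.0], [293.5, 210.6], [293.2, 213.0]]
0.1255 13 scene [[255.4, 215.9], [252.9, 218.0], [252.9, 219.9]] side [[292.8, 207.9], [293.9, 210.5], [293.6, 212.9]]
0.1255 14 scene [[255.7, 216.1], [253.2, 218.3], [253.2, 220.2]] side [[293.1, 207.8], [294.3, 210.4], [294.0, 212.8]]
0.1275 12 scene [[255.7, 216.1], [253.2, 218.3], [253.2, 220.2]] side [[293.1, 207.8], [294.3, 210.4], [294.0, 212.8]]
0.1275 13 scene [[256.0, 216.4], [253.5, 218.5], [253.5, 220.5]] side [[293.5, 207.7], [294.7, 210.3], [294.4, 212.7]]
0.1275 14 scene [[256.3, 216.7], [253.8, 218.8], [253.8, 220.7]] side [[293.9, 207.6], [295.0, 210.2], [294.8, 212.6]]
```

About 12.5 mm remains, agreed by both views. I'll push 11 more and re-measure near coincidence.

>>> arm_command(
  commands=[
    [0,4,0,0,24],
    [0,8,0,0,24],
    [0,11,0,0,24],
    [0,11,0,0,24],
    [0,11,0,0,24],
    [0,11,0,0,24],
  ],
)

```text
time: 3.9
eef_pos: [0.5466, 0.0635, 0.0644]
tcp_rot: [-0.001, 0.695, 0.719, -0.001]
force: [-4.9, 0.9, 3.7]
opening: 0.278
gripper_force: 2.5
```

```bash
python3 - <<'E'
from gap import *
im={};C={}
for n in ["scene","side"]:
    C[n]=cal(n);im[n]=viewer.camera(n)
pickle.dump((im,C),open("v3.pkl","wb"))
go("v3.pkl",0,{"scene":(260,213),"side":(290.5,203)},{"scene":(254,216.8),"side":(293.5,207)})
a=cv2.resize(im["scene"][195:235,235:275,::-1],(400,400),interpolation=cv2.INTER_CUBIC)
b=cv2.resize(im["side"][185:225,275:315,::-1],(400,400),interpolation=cv2.INTER_CUBIC)
cv2.imwrite("pics/c4.png",np.hstack([a,b]))
s=status.sense();print(s["eef_pos"],s["force"],s["opening"]*87)
E
```

```text
scene ring px [260.1 211.2] n 19.609375 len 10.8 s,w ring [135.2   1.1] tip [ 1.38e+02 -1.00e-01] remaining 2.7
side ring px [290.1 203.4] n 31.125 len 12.2 s,w ring [138.5   1.4] tip [141.2   6.1] remaining 2.7
[0.54659579 0.06355077 0.06440589] [-5.01735886 -0.44238733  2.61156746] 24.456726656239972
```

View pics/c4.png

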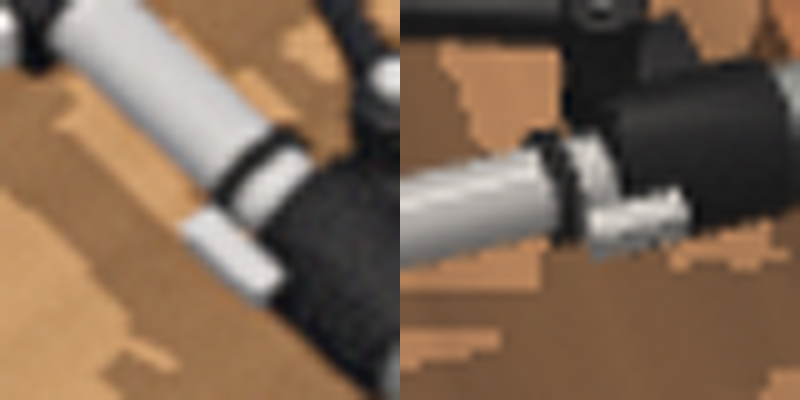

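In the scene crop the ring is almost at the tongue tip (tip edge (212,205)–(185,228), ring ends (218,200)/(297,135)). In the side crop the ring spans about columns 555–578 and the tip is at about 590. It still looks slightly short, so I'll cross-check against the collar face, which should be 12 mm beyond the mark.

```bash
python3 - <<'E'
from gap import *
from scipy.ndimage import map_coordinates as mc
for f in ["v2.pkl","v3.pkl"]:
    im,C=pickle.load(open(f,"rb"))
    for n,w in [("side",.0016),("scene",.0003)]:
        c=C[n];I=cv2.cvtColor(im[n],cv2.COLOR_RGB2GRAY).astype(float)
        cam=-c[2].T@c[3]
        for r in [.0145,.011]:
            for ph in ([-.4,0,.4] if n=="side" else [0]):
                B=O+w*uy;v=cam-(B+.14*ux);v-=ux*(v@ux);v/=np.linalg.norm(v);v=np.cos(ph)*v+np.sin(ph)*np.cross(ux,v)
                s=np.arange(.1,.17,.00025);P=proj(c,[B+ux*q+v*r for q in s])
                g=mc(I,[P[:,1],P[:,0]],order=1)
                dk=g<105;ch=np.where(dk[1:]!=dk[:-1])[0]
                print(f,n,r,ph,(s[ch]*1000).round(1))
E
```

```text
v2.pkl side 0.0145 -0.4 [122.8 129.  149.5]
v2.pkl side 0.0145 0 [123.  130.  149.8]
v2.pkl side 0.0145 0.4 [121.5 130.3 150. ]
v2.pkl side 0.011 -0.4 [123.8 129.8 150.5]
v2.pkl side 0.011 0 [123.8 130.8 150.5]
v2.pkl side 0.011 0.4 [122.8 131.  150.8]
v2.pkl scene 0.0145 0 [124.8 129.3 150.8]
v2.pkl scene 0.011 0 [123.5 128.  149.5]
v3.pkl side 0.0145 -0.4 [133.3 140.3 149.5]
v3.pkl side 0.0145 0 [134.  140.8 149.5]
v3.pkl side 0.0145 0.4 [132.5 142.3 150. ]
v3.pkl side 0.011 -0.4 [134.5 141.3 150.5]
v3.pkl side 0.011 0 [135.  141.8 150.5]
v3.pkl side 0.011 0.4 [134.5 143.  150.8]
v3.pkl scene 0.0145 0 [135.8 140.8 150.8]
v3.pkl scene 0.011 0 [134.5 139.5 149.5]
```

Both views give about 1.5 mm remaining. I'll push 1.5 more, then slide along the foot and sweep most of the way.

>>> arm_command(
  commands=[
    [0,1,0,0,24],
    [0,1.5,0,0,24],
    [0,1.5,0,0,24],
    [-3,1.5,0,0,24],
    [-8,1.5,0,0,24],
    [-14,1.5,0,0,24],
    [-20,1.5,0,0,24],
    [-20,1.5,0,0,24],
    [-20,1.5,0,0,24],
  ],
)

```text
time: 4.9
eef_pos: [0.5484, 0.0435, 0.0638]
tcp_rot: [-0.002, 0.695, 0.719, -0.001]
force: [-5.1, 0.2, -0.3]
opening: 0.278
gripper_force: 2.6
```

```bash
cat > face.py <<'E'
from gap import *
from scipy.ndimage import map_coordinates as mc
def face(f,save=True):
    if save:
        im={};C={}
        for n in ["scene","side"]: C[n]=cal(n);im[n]=viewer.camera(n)
        pickle.dump((im,C),open(f,"wb"))
    im,C=pickle.load(open(f,"rb"))
    for n,w,rs in [("side",.0016,[.0145,.011]),("scene",.0003,[.0145])]:
        c=C[n];I=cv2.cvtColor(im[n],cv2.COLOR_RGB2GRAY).astype(float);cam=-c[2].T@c[3]
        for r in rs:
            B=O+w*uy;v=cam-(B+.14*ux);v-=ux*(v@ux);v/=np.linalg.norm(v)
            s=np.arange(.1,.17,.00025);P=proj(c,[B+ux*q+v*r for q in s])
            g=mc(I,[P[:,1],P[:,0]],order=1);dk=g<105;ch=np.where(dk[1:]!=dk[:-1])[0]
            print(n,r,(s[ch]*1000).round(1))
    s=status.sense();p=s["eef_pos"];print(p,s["force"],s["opening"]*87,"stand s,y of TCP",(p-O)@ux*1000,(p-O)@uy*1000)
E
python3 -c "
from face import *
face('v4.pkl')"
```

```text
side 0.0145 [135.  142.  149.5]
side 0.011 [136.  143.  150.5]
scene 0.0145 [137.  141.5 150.8]
[0.54838542 0.04350799 0.06379598] [-4.69179753 -0.18215774 -0.13706808] 24.251625226835323 stand s,y of TCP 67.22338008288934 94.21334786478768
```

The ring is now 12 mm from the face, i.e. at the tongue tip. I'll continue the sweep.

>>> arm_command(
  commands=[
    [-4,0,0,0,24],
    [-9,0,0,0,24],
    [-14,0,0,0,24],
    [-19,0,0,0,24],
    [-24,0,0,0,24],
    [-24,0,0,0,24],
    [-24,0,0,0,24],
  ],
)

```text
time: 5.7
eef_pos: [0.5489, 0.0201, 0.0638]
tcp_rot: [-0.002, 0.695, 0.719, -0.001]
force: [-5.9, 1.5, -0.5]
opening: 0.279
gripper_force: 2.9
```

```bash
python3 -c "
from face import *
face('v5.pkl')"
```

```text
side 0.0145 [134.3 141.8 149.5]
side 0.011 [135.3 142.8 150.5]
scene 0.0145 [136.8 141.3 150.8]
[0.54895927 0.02013033 0.06376535] [-5.0785044   1.27162076 -0.81972151] 24.173671007955832 stand s,y of TCP 66.97882700591754 70.82993040577958
```

>>> arm_command(
  commands=[
    [-5,0.3,0,0,24],
    [-10,0.3,0,0,24],
    [-15,0.4,0,0,24],
    [-20,0.4,0,0,24],
    [-25,0.4,0,0,24],
    [-28,0.4,0,0,24],
    [-28,0.4,0,0,24],
    [-28,0.4,0,0,24],
  ],
)

```text
time: 6.6
eef_pos: [0.5499, -0.0075, 0.0636]
tcp_rot: [-0.003, 0.695, 0.719, -0.001]
force: [-5.1, 3.2, -0.7]
opening: 0.277
gripper_force: 2.9
```

```bash
python3 - <<'E'
from face import *
face('v6.pkl')
im,C=pickle.load(open("v6.pkl","rb"))
a=cv2.resize(im["scene"][155:235,215:295,::-1],(400,400),interpolation=cv2.INTER_CUBIC)
b=cv2.resize(im["side"][165:245,240:320,::-1],(400,400),interpolation=cv2.INTER_CUBIC)
cv2.imwrite("pics/c5.png",np.hstack([a,b]))
E
```

```text
side 0.0145 [133.8 142.8 148.8]
side 0.011 [134.5 143.8 149.8]
scene 0.0145 [136. 142. 150.]
[ 0.54989457 -0.00752087  0.06361901] [-5.40448015  2.53253168  0.28971406] 23.97190193241306 stand s,y of TCP 66.94596171383886 43.16293856866145
```

View pics/c5.png

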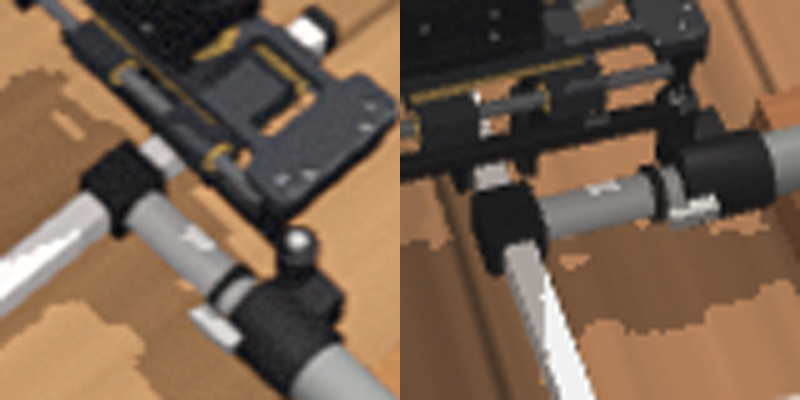

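The hand is astride the foot next to the hub at crop (120,170), the ring is still at the tongue tip, and the lever is nearly shut under the hand. I'll press the last millimetres while watching the side force.

>>> arm_command(
  commands=[
    [-2,0.2,0,0,24],
    [-4,0.2,0,0,24],
    [-4,0.2,0,0,24],
    [-4,0.2,0,0,24],
  ],
)

```text
time: 7.1
eef_pos: [0.55, -0.0111, 0.0636]
tcp_rot: [-0.003, 0.695, 0.719, -0.001]
force: [-6.4, 4.0, 0.4]
opening: 0.279
gripper_force: 3.0
```

>>> arm_command(
  commands=[
    [-1,0,0,0,24],
    [-1,0,0,0,24],
    [-1,0,0,0,24],
  ],
)

```text
time: 7.4
eef_pos: [0.55, -0.0112, 0.0636]
tcp_rot: [-0.003, 0.695, 0.719, -0.001]
force: [-4.7, 7.0, -0.4]
opening: 0.276
gripper_force: 4.4
```

>>> arm_command(
  commands=[
    [-1,0,0,0,24],
    [-1,0,0,0,24],
    [-1,0,0,0,24],
  ],
)

```text
time: 7.7
eef_pos: [0.55, -0.0112, 0.0636]
tcp_rot: [-0.004, 0.695, 0.719, -0.0]
force: [-4.8, 10.5, 0.1]
opening: 0.279
gripper_force: 6.1
```

The hand has stopped at stand y≈39 with the side force rising, so the lever is on its stop. I'll check the mark, then ease the straddle closed while compensating.

```bash
python3 -c "
from face import *
face('v7.pkl')"
```

```text
side 0.0145 [133.8 142.8 148.8]
side 0.011 [134.5 143.8 149.8]
scene 0.0145 [136.  142.  149.8]
[ 0.54999835 -0.01125029  0.06361449] [-3.71332707 10.76918509  0.20803635] 23.898789931546972 stand s,y of TCP 66.91917961740407 39.432167184903676
```

>>> arm_command(
  commands=[
    [0,-0.5,0,0,23],
    [0,-1,0,0,22],
    [0,-1.5,0,0,21],
    [0,-2,0,0,20],
    [0,-2.5,0,0,19],
    [0,-3,0,0,18],
    [0,-3,0,0,18],
    [0,-3,0,0,18],
  ],
)

```text
time: 8.6
eef_pos: [0.5502, -0.0113, 0.0638]
tcp_rot: [-0.001, 0.695, 0.719, 0.002]
force: [1.7, 12.7, -3.6]
opening: 0.207
gripper_force: 8.1
```

```bash
python3 -c "
from face import *
face('v8.pkl')"
```

```text
side 0.0145 [137.8 146.  148.8]
side 0.011 [138.8 147.  149.8]
scene 0.0145 [139.  145.3 150. ]
[ 0.55023208 -0.01133944  0.06375874] [ 0.58759449 13.37129809 -2.86564533] 18.26253784585249 stand s,y of TCP 67.14964440292128 39.3348888104927
```

The side press on the lever held the TCP by friction, so the post went about 3.5 mm too deep. I'll relieve the side press so the hand can come back.

>>> arm_command(
  commands=[
    [1,0,0,0,18],
    [2,0,0,0,18],
    [2,0,0,0,18],
    [2,0,0,0,18],
  ],
)

```text
time: 9.1
eef_pos: [0.5497, -0.0113, 0.0638]
tcp_rot: [-0.001, 0.695, 0.719, 0.001]
force: [-0.5, 7.2, -3.7]
opening: 0.204
gripper_force: 5.9
```

```bash
python3 -c "
from face import *
face('v9.pkl')"
```

```text
side 0.0145 [136.3 145.  148.8]
side 0.011 [137.  146.  149.8]
scene 0.0145 [138.3 144.8 150. ]
[ 0.54971321 -0.01129062  0.06385964] [-0.7604694   7.68748851 -4.32027177] 18.288246637874796 stand s,y of TCP 66.63279686670255 39.40184065076079
```

>>> arm_command(
  commands=[
    [1,0,0,0,18],
    [1.7,0,0,0,18],
    [1.7,0,0,0,18],
    [1.7,0,0,0,18],
    [1.7,0,0,0,18],
  ],
)

```text
time: 9.7
eef_pos: [0.5486, -0.0112, 0.0642]
tcp_rot: [-0.001, 0.695, 0.719, -0.001]
force: [-5.3, 0.5, -4.6]
opening: 0.21
gripper_force: 2.6
```

```bash
python3 -c "
from face import *
face('v10.pkl')"
```

```text
side 0.0145 [135.5 143.8 149.3]
side 0.011 [136.5 144.8 150.3]
scene 0.0145 [137.8 143.8 150. ]
[ 0.54861433 -0.01118797  0.06422108] [-5.31929694  0.01126108 -3.80691875] 17.757597523214326 stand s,y of TCP 65.53818635897875 39.54288087275321
```

Outer-finger arithmetic and the images agree that it is about 1.5–1.7 mm too deep. I'll back off.

>>> arm_command(
  commands=[
    [0,-0.8,0,0,18],
    [0,-1.6,0,0,18],
    [0,-1.6,0,0,18],
    [0,-1.6,0,0,18],
  ],
)

```text
time: 10.2
eef_pos: [0.5479, -0.0112, 0.0646]
tcp_rot: [-0.0, 0.695, 0.719, -0.0]
force: [-5.0, -0.0, -3.5]
opening: 0.207
gripper_force: 2.4
```

```bash
python3 -c "
from face import *
face('v11.pkl')"
```

```text
side 0.0145 [135.3 143.5 149.3]
side 0.011 [136.3 144.5 150.3]
scene 0.0145 [136.5 143.3 150. ]
[ 0.54795264 -0.01118903  0.06459773] [-4.86022472 -1.29251884 -2.27786611] 18.002093496265022 stand s,y of TCP 64.87686183024256 39.5649717235752
```

>>> arm_command(
  commands=[
    [0,-0.6,0,0,18],
    [0,-1.0,0,0,18],
    [0,-1.0,0,0,18],
    [0,-1.0,0,0,18],
    [0,-1.0,0,0,18],
    [0,-1.0,0,0,18],
  ],
)

```text
time: 10.9
eef_pos: [0.5472, -0.0112, 0.0646]
tcp_rot: [0.0, 0.695, 0.719, 0.0]
force: [-4.4, -0.9, -2.8]
opening: 0.208
gripper_force: 2.2
```

```bash
python3 -c "
from face import *
face('v12.pkl')"
```

```text
side 0.0145 [134.3 142.8 149.5]
side 0.011 [135.  143.8 150.5]
scene 0.0145 [136.  142.  150.5]
[ 0.54722021 -0.01120471  0.0646204 ] [-4.92973671 -2.08164459 -1.87568148] 18.118424784565292 stand s,y of TCP 64.1443344714795 39.574933063711676
```

The ring is back on the mark. Now I'll pinch with compensation.

>>> arm_command(
  commands=[
    [0,-0.5,0,0,17],
    [0,-1.0,0,0,16],
    [0,-1.0,0,0,15],
    [0,-1.0,0,0,14],
    [0,-1.0,0,0,14],
    [0,-1.0,0,0,14],
  ],
)

```text
time: 11.6
eef_pos: [0.5459, -0.0113, 0.0646]
tcp_rot: [-0.0, 0.695, 0.719, -0.0]
force: [-4.5, -0.7, -1.6]
opening: 0.175
gripper_force: 30.0
```

```bash
python3 -c "
from face import *
face('v13.pkl')"
```

```text
side 0.0145 [133.8 142.3 149.8]
side 0.011 [134.5 143.3 150.5]
scene 0.0145 [136.  142.  150.5]
[ 0.54592818 -0.01122645  0.06459496] [-4.65454454 -1.99958588 -1.91663256] 15.466117014643412 stand s,y of TCP 62.852331574596796 39.598415602536726
```

>>> arm_command(
  commands=[
    [0,0.4,0,0,14],
    [0,0.4,0,0,14],
    [0,0.4,0,0,14],
    [0,0.4,0,0,14],
  ],
)

```text
time: 12.1
eef_pos: [0.546, -0.0112, 0.0646]
tcp_rot: [-0.0, 0.695, 0.719, -0.0]
force: [-4.9, -1.6, -1.6]
opening: 0.184
gripper_force: 30.0
```

```bash
python3 - <<'E'
from face import *
face('v14.pkl')
im,C=pickle.load(open("v14.pkl","rb"));w=viewer.camera("wrist")
cw=cal("wrist")
f=lambda x,s:cv2.resize(x[:,:,::-1],s,interpolation=cv2.INTER_CUBIC)
o=np.zeros((600,800,3),np.uint8)
o[:300,:400]=f(im["scene"][150:240,175:295],(400,300));o[:300,400:]=f(im["side"][155:245,200:320],(400,300))
o[300:,:400]=f(w,(400,300));o[300:,400:]=f(im["side"],(400,300))
cv2.imwrite("pics/c6.png",o)
for nm,y in [("closed",.024),("mid.1",.024+.165*.1)]:
    P=[O+(.1385+.018)*ux+.024*uy+.036*uz, O+(.1565-.165)*ux+y*uy+.036*uz]
    for n in C: print(nm,n,proj(C[n],P).round(1).tolist())
    print(nm,"wrist",proj(cw,P).round(1).tolist())
E
```

```text
side 0.0145 [133.8 142.8 149.5]
side 0.011 [134.5 143.8 150.5]
scene 0.0145 [136.  142.  150.5]
[ 0.54595741 -0.01122372  0.06459017] [-5.75997104 -2.51826226 -2.30825394] 15.596819384643279 stand s,y of TCP 62.88164442533696 39.60012181376529
closed scene [[274.0, 203.8], [225.9, 159.9]]
closed side [[294.9, 185.7], [229.1, 201.1]]
closed wrist [[454.3, 311.0], [100.1, 311.5]]
mid.1 scene [[274.0, 203.8], [231.0, 156.0]]
mid.1 side [[294.9, 185.7], [227.4, 195.8]]
mid.1 wrist [[454.3, 311.0], [94.3, 280.7]]
```

View pics/c6.png

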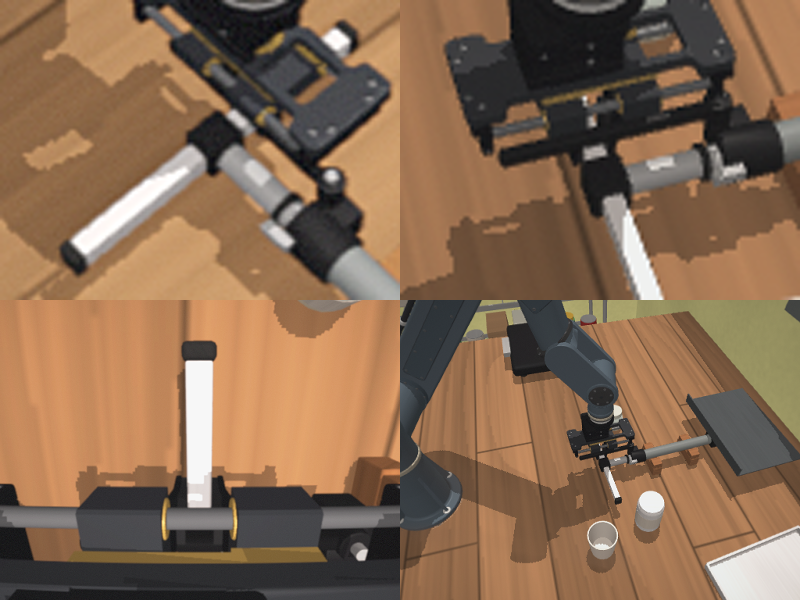

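The side crop shows the lever tip at (502,158), i.e. side pixel (230.6,202.4). The closed prediction is (229,201), against (227,196) for 0.1 rad open, so the lever is fully closed. The ring is at the tongue, the foot is pinched, and the bystanders are untouched.

```bash
python3 -c "
from h import *
print(job.sign_off())"
```

```text
the job is handed in; nothing more can be done
None
```

I handed the job in with the lever closed and the hand pinching the cross-foot, the ring level with the tongue tip to within about 1 mm; while I tightened the grip after closing, the post went about 3.5 mm too deep and I brought it back.

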